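# Change the board splitter's feed from fast return to slow cut

### The job

The feed lever of the board splitter was left in fast return, the front-left slot of its H-gate as the robot faces it. Push it with the fingers out to neutral, across to the rear lane and then fully home in the rear-right slot, slow cut, without running it into either of the other two slots. Only push the lever from outside, never taking its knob between the fingers, and leave everything lying around it where it is; let go and stand clear at the end.

Things in the scene. Friction and masses are not known exactly. Their poses are not given: they have to be found in the camera images.
- splitter: White bench machine, fixed: feed gearbox at its left end, long board bed under a beam to the right. Origin on the table under the gate's centre; +x to its rear (away from the robot), +y to its left; turned up to 0.3 rad. In mm: gearbox x -103 to 103, y -98 to 143, top z 118, motor behind it to z 132; bed and beam y -95 to -575, x -137 to 150, to z 245.
- gate: The steel H-gate plate on the gearbox, 110 x 120 mm (x, y), top at z 130 mm. Axes and origin as splitter. Two lanes run left-right, 14 mm wide: the front one (centre line x -15 mm, two stamped dots) is fast, the rear one (x +15 mm, one dot) slow. Left slots are return, right slots cut. The lanes end at y +31 and -31 mm.
- gate_centre (a point): The centre of the gate, on the plate's top face, 130 mm above the table; axes as splitter. Here a neutral channel, 18 mm wide and running front-rear, joins the two lanes. The tongues of plate that part the slots are 16 mm wide, with round noses towards the channel; they stop or guide the lever's 10 mm stem.
- knob (a point): Centre of the lever's black ball knob, 40 mm across; lever upright, it is 205 mm above the table. The pivot is 165 mm below it, 40 mm above the table under the gate's centre: in the gate's frame the knob is at x = 165 sin(lane) cos(travel), y = -165 sin(travel) mm; home in a slot it is 8 mm lower. Friction holds the lever where it is left; pushing it at the knob takes about 3 N.
- feed_lane (a joint): The lever's tilt front-rear, rad: 0 upright, positive to the rear. About -0.17 in the front (fast) lane, +0.17 in the rear (slow) lane (knob 28 mm before or behind the gate's centre), stops at -0.195 and +0.195.
- feed_travel (a joint): The lever's tilt left-right, rad: 0 in neutral, positive to the right. The stops, fully home, are at -0.272 (left slots, return) and +0.272 (right slots, cut), the knob then 44 mm left or right of the gate's centre. The lever crosses between the lanes only within about 0.05 of 0.
- panel: A green circuit board panel, 85 x 140 x 3 mm (parts on it to 7 mm), lying on the front board rest (120 mm above the table), to the right of the gate. Loose; to be left alone.
- tape: A roll of amber tape, 54 mm across, 19 mm high, lying on the gearbox's top (118 mm above the table) to the left of the gate. Loose; to be left alone.
- brush: A small brush, 130 mm long, 15 mm thick, lying on the front board rest between the panel and the gearbox. Loose; to be left alone.
- solvent: A white bottle, 54 mm across, 130 mm high, standing on the table to the left of the gearbox. Loose; to be left alone.
- loupe: A black eye loupe, 38 mm across, 36 mm high, standing on the table in front of the gearbox, to the left. Loose; to be left alone.
- coupons: An open grey tray, 80 x 100 x 30 mm, on the table in front of the gearbox. Loose; to be left alone.

How it is judged:
By the outcome, as a careful person would: the job done as asked, in the order asked, and still so for the second after the job is handed in, with the robot touching nothing.
It also fails if it takes over 38 s, if anything falls off the work surface, if the arm or the gripper's body presses on something with over 40 N, if the wrist force passes 120 N, or if a joint passes its speed limit or range.

### The arm

A 6-joint arm with a two-finger parallel gripper is mounted at the origin on the work surface. World frame = base frame: x ahead of the robot, y to its left, z up, the work surface at z = 0. Lengths are in mm, angles in rad, forces in N, time in s.
With the tool pointing down it reaches from about 350 to 875 mm from the base axis. Payload 4.2 kg.
Tool frame: the origin (TCP) lies midway between the tips of the shut fingers; the grasp point (between the pads) lies 19 mm behind it; z points along the fingers, y is the direction in which the jaws open and shut (so a half turn about z gives the same grasp; the last joint's range is limited). The gripper opens to 85 mm and grips with 20 to 120 N. Pads are 22 mm wide; open, the fingers measure 114 mm over their backs; the gripper's body (76 mm by 85 mm) begins 54 mm behind the grasp point. The pads swing forward as they close: fully open they stand 13 mm farther back than shut.
Start: joints at [1.49, 0.385, 0.008, 0, -1.194, -0.259], TCP at [208.279, 589.253, 231.312] pointing down, gripper open.
Joint ranges: [-3.14, 3.14], [-1.21, 2.06], [-1.07, 1.41], [-3.16, 2.05], [-2.99, -0.16], [-3.1, 3.1]. Speed limits (rad/s): [2.79, 2.79, 3.14, 3.14, 3.14, 3.14].

### API

Orientations are given as a unit quaternion [x, y, z, w].
In Python, from bench import arm, eyes, nets gives the robot as it stands.
- The arm moves only by the tool jog_arm, never from a script. Its argument "rows" is a list of rows, each a list of 3 entries, a list of its own where there are three numbers: the shift along the tool's x, y, z in cm, then the turn, a rotation vector about the tool's x, y, z in degrees, then the finger opening in cm, from 0 to 8.54. In form: [[[x, y, z], [ax, ay, az], jaw], ...]. A call has 1 to 10 rows; each row shifts and turns the commanded pose from where the row before left it, along the tool's axes as they then stand; what a row does not reach is not made up. A row lasts 1/8 s, in which the tool goes at most 62.5 mm and 10.7 degrees, less where a joint would pass 70% of its speed; a pose out of reach is approached as far as the arm can. A call with a gripper value outside its range is refused whole. The fingers move at their own pace and stop on an object; the grip force is fixed at half the most. Time passes only in rows, so rows that do not move let the fingers close. It gives the time, the measured TCP pose, the force and the opening at its end, in the units of the state.
- arm.read_state(): the state, without advancing time (a new reading comes with each control period).
- eyes.get_image(name): name is "side" or "top"; returns the picture (480x640x3 uint8, red, green, blue); there is no depth.
- eyes.camera_model(name): a dict with "K" (3x3 intrinsics, pixels), "rvec" (rotation vector, rad) and "tvec" (3), from world to camera coordinates, as OpenCV has them. Camera axes: x right, y down, z forward; pixel columns grow to the right and rows downward; lengths in mm; the calibration is good to about 2 mm. A picture is of the moment at which its call begins. camera_model takes no time and is no camera call.
- arm.job_done(): hands the job in, once; it reports no verdict.
Trained networks look in the newest picture that a camera, given by its name, has taken for a name from the list of things; names that differ only in an ending like _2 or _b are one class to them, and where a whole thing is asked for, a point or a joint stands for the part that bears it (a point fixed in the world has none). Each returns a list of dicts, best first, with "conf" (0 to 1); they miss things now and then, are a little off and sometimes report something else, mostly with a low value. They report only what shows in the picture. A call takes as long as a camera call.
- nets.boxes_of(camera, name): "position" ([column, row] as shares, 0 to 1, of the picture: columns of its width, rows of its height, amid what is visible of it).
The state is a dict: "clock": time; "joints": joint angles; "joint_vel": joint speeds; "joint_efforts": joint torques, N m; "position": TCP position; "ee_rot": TCP orientation; "contact_force": force on the tool from outside, world axes, zero at the start; "wrist_torque": the same for the moment, N m; "gripper_width": finger opening in mm.
Only numpy, scipy, OpenCV 4.12 (cv2) and the standard library are available. Lean on these libraries where they do the work, as an engineer would, in place of code of your own. Each camera call takes 0.05 s, during which the arm holds its last target.

## Working session

There is one attempt and no reset: what is moved stays moved. The work goes in short steps, Python scripts to look and compute and a tool call to move; the robot and the scene stay as the last step left them, time stands still between calls to the robot, and variables do not carry over. Pictures are saved under pics/ and viewed, and the job is handed in when it is done.

Besides the shell and the picture viewer there is one more tool, called after "Emit:" by a JSON object that holds its "op" and its "data", one argument or row to a line. jog_arm: Moves the arm, as the interface text tells. Its arguments: {"type":"object","properties":{"rows":{"type":"array","items":{"type":"array"}}},"required":["rows"]}

```bash
ls; mkdir -p pics; python3 - <<'E'
from bench import arm, eyes, nets
import cv2
for n in("side","top"):
    im=eyes.get_image(n); cv2.imwrite(f"pics/{n}0.png",im[:,:,::-1])
    print(n,eyes.camera_model(n))
    for t in("knob","gate","tape","splitter"):
        print(t,nets.boxes_of(n,t)[:2])
print(arm.read_state())
E
```

```text
pics
side {'K': array([[529.44102881,   0.        , 320.08994406],
       [  0.        , 529.44102881, 237.91498838],
       [  0.        ,   0.        ,   1.        ]]), 'rvec': array([ 1.82677046, -1.67528167,  0.66089466]), 'tvec': array([-55.70599478, 482.03027782, 864.52863088])}
knob [{'position': [0.4944, 0.4792], 'conf': 0.55}, {'position': [0.4991, 0.4763], 'conf': 0.26}]
gate [{'position': [0.5359, 0.5194], 'conf': 0.85}]
tape [{'position': [0.4948, 0.476], 'conf': 0.66}, {'position': [0.4661, 0.4554], 'conf': 0.5}]
splitter [{'position': [0.733, 0.5681], 'conf': 0.56}]
top {'K': array([[554.34446553,   0.        , 310.65046538],
       [  0.        , 554.34446553, 247.30892154],
       [  0.        ,   0.        ,   1.        ]]), 'rvec': array([ 2.1801847 , -2.16740454,  0.11283134]), 'tvec': array([ -44.53540101,  526.59450209, 1204.5161038 ])}
knob [{'position': [0.4541, 0.5056], 'conf': 0.74}]
gate [{'position': [0.4947, 0.5025], 'conf': 0.93}]
tape [{'position': [0.4173, 0.426], 'conf': 0.81}]
splitter [{'position': [0.6541, 0.5327], 'conf': 0.58}]
{'clock': 0.5, 'joints': array([ 1.48959715e+00,  3.84691607e-01,  7.86273329e-03, -5.59009991e-05,
       -1.19402737e+00, -2.58609691e-01]), 'joint_vel': array([ 0.00068944, -0.00158106,  0.00092645,  0.00168551,  0.00073803,
       -0.0011447 ]), 'joint_efforts': array([ 4.62267853e-04, -3.91689277e+01,  1.88443369e+01,  4.18703154e+00,
       -7.33055167e-04, -2.83879928e-06]), 'position': array([208.26273456, 589.22489099, 231.29422595]), 'ee_rot': array([ 9.85599191e-01, -1.69098295e-01, -2.32336495e-05,  3.21416231e-05]), 'contact_force': array([-0.23769616, -0.74629582, -0.10148501]), 'wrist_torque': array([-0.00326873, -0.00544678, -0.05945522]), 'gripper_width': 85.02509624392174}
```

View pics/side0.png

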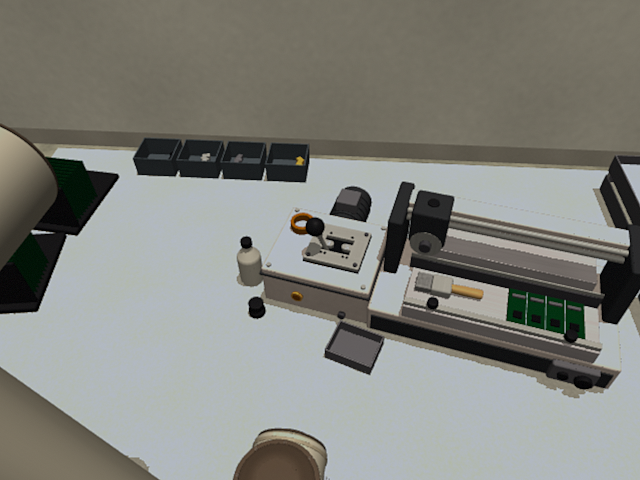

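View pics/top0.png

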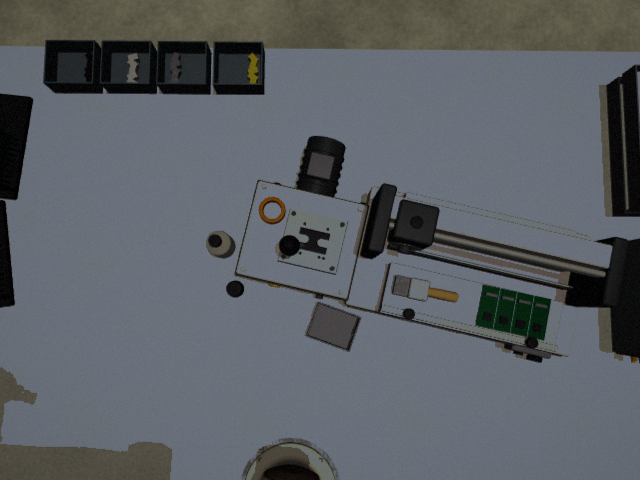

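```bash
python3 - <<'E'
import cv2
a=cv2.imread("pics/top0.png")[170:310,210:400]; cv2.imwrite("pics/top0c.png",cv2.resize(a,None,fx=4,fy=4,interpolation=2))
a=cv2.imread("pics/side0.png")[160:310,240:440]; cv2.imwrite("pics/side0c.png",cv2.resize(a,None,fx=4,fy=4,interpolation=2))
E
```

```text
(no output)
```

View pics/top0c.png

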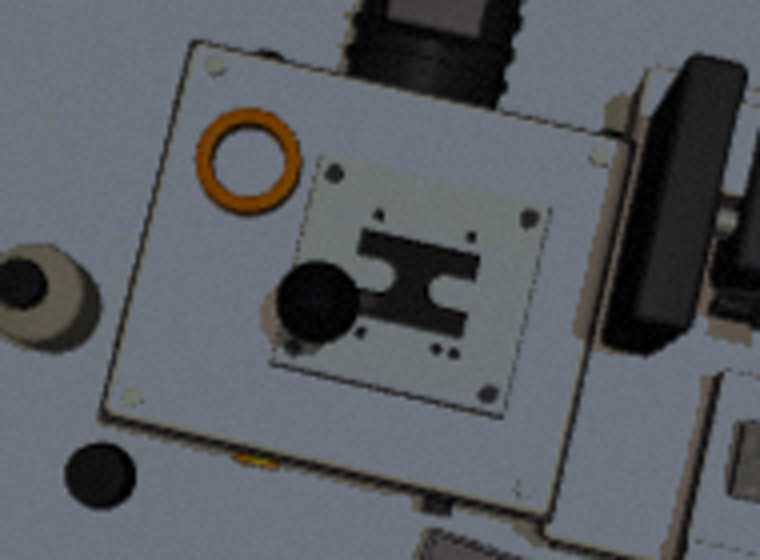

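View pics/side0c.png

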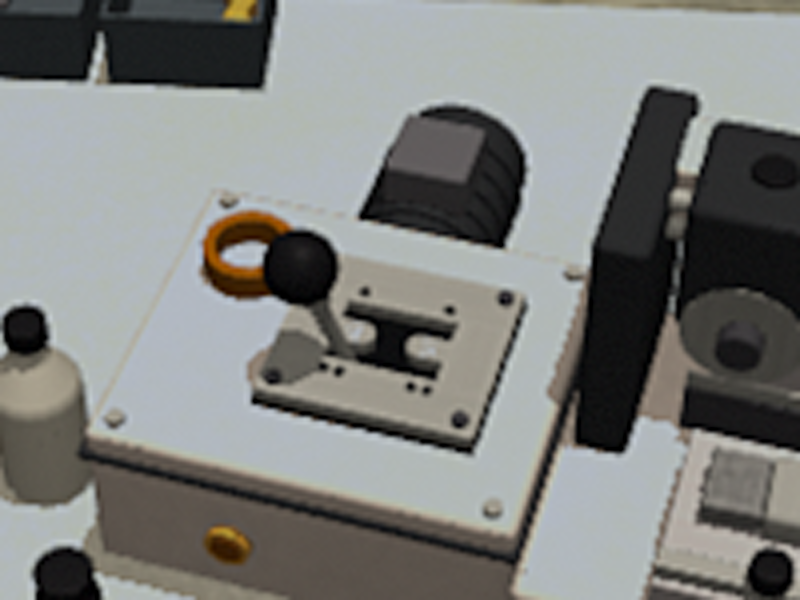

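```bash
cat > h.py <<'E'
import numpy as np, cv2
from bench import arm, eyes, nets
from scipy.spatial.transform import Rotation as R
from scipy.optimize import least_squares
def proj(n,P):
    m=eyes.camera_model(n); return cv2.projectPoints(np.array(P,float).reshape(-1,3),m['rvec'],m['tvec'],m['K'],None)[0].reshape(-1,2)
def back(n,uv,z):
    m=eyes.camera_model(n);Rm=cv2.Rodrigues(m['rvec'])[0];C=-Rm.T@m['tvec']
    d=Rm.T@np.linalg.inv(m['K'])@np.array([uv[0],uv[1],1.]);return C+d*(z-C[2])/d[2]
E
cat > fit.py <<'E'
from h import *
T=np.array([[320,157],[550,208],[503,417],[271,364]])/4+[210,170]
L=np.array([[55,60,130],[55,-60,130],[-55,-60,130],[-55,60,130]],float)
# side corners: rear-right, front-right, front-left
S=np.array([[525,297],[474,440],[254,393]])/4+[240,160]
def tow(p,L):
    c,s=np.cos(p[2]),np.sin(p[2]);return np.c_[p[0]+c*L[:,0]-s*L[:,1],p[1]+s*L[:,0]+c*L[:,1],L[:,2]]
f=lambda p:np.r_[(proj("top",tow(p,L))-T).ravel(),(proj("side",tow(p,L[[1,2,3]]))-S).ravel()]
p0=[*back("top",[313,241],130)[:2],-.2]
r=least_squares(f,p0);print(r.x,r.fun.round(1))
r2=least_squares(lambda p:f(p)[:8],p0);print('top only',r2.x,r2.fun.round(1))
p=r.x
k=np.array([[165*np.sin(-.17)*np.cos(.272),44.3,197]])
print("knob w",tow(p,k),proj("top",tow(p,k)),proj("side",tow(p,k)))
print(back("top",[289,245.5],197))
E
python3 fit.py
```

```text
[ 5.28365324e+02 -4.59336087e+01 -2.14062845e-01] [ 0.4 -0.2  0.2 -0.2  0.5  0.2  0.6  0.5 -0.3 -0.5 -0.5  0.3 -0.9 -0.4]
top only [ 5.28518591e+02 -4.50866483e+01 -2.18210595e-01] [ 0.1 -0.3 -0.1 -0.1 -0.1  0.2  0.1  0.3]
knob w [[511.50095964   3.06731968 197.        ]] [[287.83245082 246.39727668]] [[313.0133368  227.57988021]]
[513.23687497   0.85459659 197.        ]
```

Emit:
{"op": "jog_arm", "data": {
  "rows": [
    [[0,0,0],[0,0,-7.05],0],
    [[2.6,2.8,0],[0,0,0],0],
    [[2.6,2.8,0],[0,0,0],0],
    [[2.6,2.8,0],[0,0,0],0],
    [[2.6,2.8,0],[0,0,0],0],
    [[2.6,2.8,0],[0,0,0],0],
    [[2.6,2.8,0],[0,0,0],0],
    [[2.6,2.8,0],[0,0,0],0],
    [[2.6,2.8,0],[0,0,0],0],
    [[2.6,2.8,0],[0,0,0],0]
  ]
}}

```text
clock: 1.75
position: [383.1, 291.8, 231.6]
ee_rot: [0.994, -0.108, 0.0, -0.0]
contact_force: [0.2, 1.0, -0.1]
gripper_width: 0.1
```

```bash
cat > g.py <<'E'
from h import *
p=np.array([528.4,-45.5,-.216])
def st():
    s=arm.read_state();c,q=np.cos(p[2]),np.sin(p[2]);d=s['position'][:2]-p[:2]
    r=R.from_quat(s['ee_rot']).as_matrix()
    f=s['contact_force']
    print('t',round(s['clock'],2),'gate xy',round(c*d[0]+q*d[1],1),round(-q*d[0]+c*d[1],1),'z',s['position'][2].round(1),'yaw',round(np.arctan2(r[1,0],r[0,0]),4),'tz',r[:,2].round(3),'F gate',(c*f[0]+q*f[1]).round(1),(-q*f[0]+c*f[1]).round(1),f[2].round(1),'w',s['gripper_width'])
if __name__=="__main__": st()
E
python3 g.py
```

```text
t 1.75 gate xy -214.2 298.3 z 231.6 yaw -0.2165 tz [ 0.     0.001 -1.   ] F gate -0.0 1.0 -0.1 w 0.0814343160450639
```

Emit:
{"op": "jog_arm", "data": {
  "rows": [
    [[2.7,2.8,0],[0,0,0],0],
    [[2.7,2.8,0],[0,0,0],0],
    [[2.7,2.8,0],[0,0,0],0],
    [[2.7,2.8,0],[0,0,0],0],
    [[2.7,2.8,0],[0,0,0],0],
    [[2.7,2.8,0],[0,0,0],0],
    [[2.5,2.8,0],[0,0,0],0],
    [[0,0,2.5],[0,0,0],0],
    [[0,0,2.4],[0,0,0],0],
    [[0,0,0],[0,0,0],0]
  ]
}}

```text
clock: 3.0
position: [521.9, 60.6, 180.7]
ee_rot: [0.994, -0.108, -0.002, 0.001]
contact_force: [0.6, 0.1, 0.2]
gripper_width: -0.1
```

```bash
python3 - <<'E'
from g import *
st()
for n,(a,b) in {"top":(170,210),"side":(150,220)}.items():
    im=eyes.get_image(n)[a:a+150,b:b+200,::-1]; cv2.imwrite(f"pics/{n}1.png",cv2.resize(im,None,fx=3.5,fy=3.5,interpolation=2))
E
python3 -c "
import cv2,numpy as np
cv2.imwrite('pics/b1.png',cv2.resize(np.hstack([cv2.imread('pics/top1.png'),cv2.imread('pics/side1.png')]),(800,300)))"
```

```text
t 3.0 gate xy -29.0 102.2 z 180.7 yaw -0.2173 tz [-0.004 -0.001 -1.   ] F gate 0.6 0.3 0.2 w -0.11881226470494138
```

View pics/b1.png

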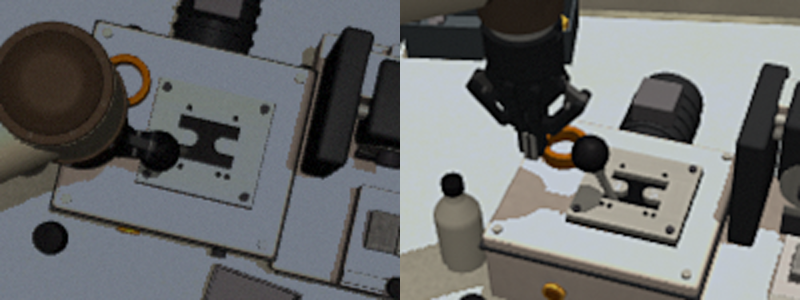

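Emit:
{"op": "jog_arm", "data": {
  "rows": [
    [[0.3,1.0,-0.6],[0,0,0],0],
    [[0,1.0,0],[0,0,0],0],
    [[0,0.5,0],[0,0,0],0],
    [[0,0.5,0],[0,0,0],0],
    [[0,0.5,0],[0,0,0],0]
  ]
}}

```text
clock: 3.72
position: [519.5, 27.0, 189.3]
ee_rot: [0.994, -0.108, 0.002, -0.001]
contact_force: [0.1, 4.3, 3.8]
gripper_width: -0.1
```

```bash
cat > look.py <<'E'
import sys
from g import *
st()
o=[]
for n,(a,b) in {"top":(180,220),"side":(150,240)}.items():
    im=eyes.get_image(n)[a:a+130,b:b+160,::-1]; o.append(cv2.resize(im,(400,325),interpolation=2))
    q=nets.boxes_of(n,"knob")
    print(n,[(np.round(np.array(d['position'])*[640,480],1),d['conf']) for d in q[:2]])
cv2.imwrite(f"pics/{sys.argv[1]}.png",np.hstack(o))
E
python3 look.py b2
```

```text
t 3.73 gate xy -24.2 68.9 z 189.3 yaw -0.2163 tz [ 0.003  0.002 -1.   ] F gate -0.8 4.2 3.8 w -0.0512021978783944
top [(array([290.9, 251.5]), 0.6)]
side [(array([319.7, 232.1]), 0.56)]
```

View pics/b2.png

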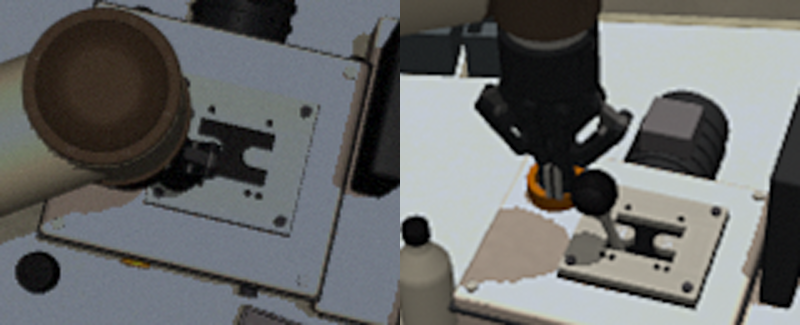

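```bash
cat > k.py <<'E'
from g import *
def knob(l,t):
    x,y,z=165*np.sin(l)*np.cos(t),-165*np.sin(t),40+165*np.cos(l)*np.cos(t)
    c,s=np.cos(p[2]),np.sin(p[2]);return [p[0]+c*x-s*y,p[1]+s*x+c*y,z]
def solve(uv,n="side"):
    r=least_squares(lambda q:(proj(n,knob(*q))-uv).ravel(),[0,0]);print(n,'lane,travel',r.x.round(3),'knob gate xy',(165*np.sin(r.x)*[1,-1]).round(1))
E
python3 -c "
from k import *
solve([315,226.7]);solve([289,245.5],'top');solve([318,227.2])"
```

```text
side lane,travel [-0.153 -0.247] knob gate xy [-25.2  40.4]
top lane,travel [-0.156 -0.257] knob gate xy [-25.6  42. ]
side lane,travel [-0.158 -0.205] knob gate xy [-25.9  33.6]
```

Emit:
{"op": "jog_arm", "data": {
  "rows": [
    [[0,0.6,0],[0,0,0],0],
    [[0,0.6,0],[0,0,0],0],
    [[0,0.6,0],[0,0,0],0],
    [[0,0.6,0],[0,0,0],0],
    [[0,0.6,0],[0,0,0],0],
    [[0,0.2,0],[0,0,0],0],
    [[0,0,0],[0,0,0],0]
  ]
}}

```text
clock: 4.8
position: [511.2, -5.3, 188.1]
ee_rot: [0.994, -0.108, -0.0, 0.0]
contact_force: [0.4, 2.4, 2.2]
gripper_width: 0.2
```

```bash
python3 look.py b3
```

```text
t 4.8 gate xy -25.4 35.6 z 188.1 yaw -0.2172 tz [-0.001 -0.    -1.   ] F gate -0.1 2.4 2.2 w 0.17791153515016728
top [(array([309.4, 258.1]), 0.53)]
side [(array([336.4, 231.9]), 0.74)]
```

View pics/b3.png

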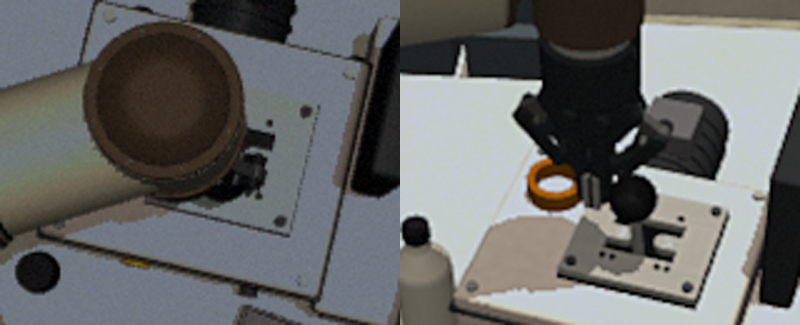

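```bash
python3 -c "
from k import *
solve([333.6,230]);print(proj('side',knob(-.17,0)),proj('side',knob(-.17,-.02)))
im=cv2.imread('pics/b3.png')[:,400:];cv2.imwrite('pics/z.png',cv2.resize(im[130:290,130:350],None,fx=3,fy=3))"
```

```text
side lane,travel [-0.165  0.   ] knob gate xy [-27.1  -0. ]
[[333.47962828 230.3266124 ]] [[331.90827519 230.00297311]]
```

View pics/z.png

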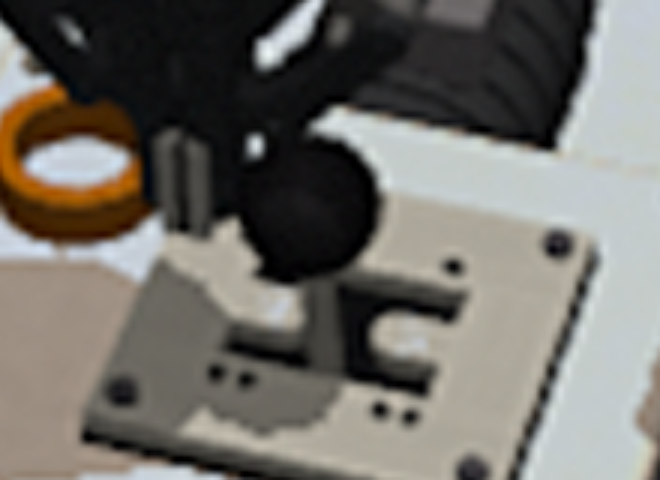

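Emit:
{"op": "jog_arm", "data": {
  "rows": [
    [[0,-1.0,0],[0,0,0],0],
    [[0,-2.0,0],[0,0,0],0],
    [[-2.5,0,0],[0,0,0],0],
    [[-3.5,0,0],[0,0,0],0],
    [[0,2.5,0],[0,0,0],0],
    [[0,2.5,0],[0,0,0],0],
    [[0,1.5,0],[0,0,0],0],
    [[0,0,0],[0,0,0],0]
  ]
}}

```text
clock: 6.0
position: [445.5, -26.3, 188.2]
ee_rot: [0.994, -0.109, -0.0, 0.0]
contact_force: [0.0, 0.9, 0.3]
gripper_width: -0.1
```

```bash
python3 look.py b4;  python3 -c "
import cv2
im=cv2.imread('pics/b4.png');cv2.imwrite('pics/z4.png',cv2.resize(im[60:310],None,fx=1,fy=1))"
```

```text
t 6.0 gate xy -85.1 1.0 z 188.2 yaw -0.2178 tz [-0. -0. -1.] F gate -0.2 0.9 0.3 w -0.07286156246255748
top [(array([511.4, 312. ]), 0.44)]
side [(array([335.3, 248.2]), 0.52)]
```

View pics/z4.png

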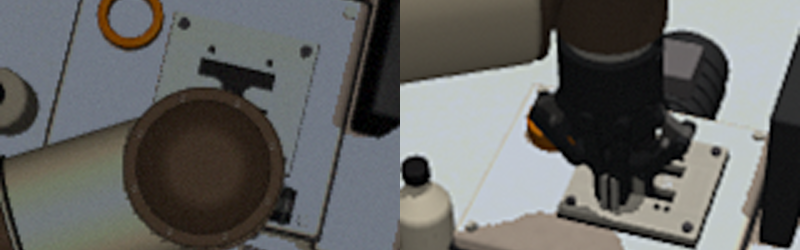

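Emit:
{"op": "jog_arm", "data": {
  "rows": [
    [[1.2,0,0],[0,0,0],0],
    [[0.8,0,0],[0,0,0],0],
    [[0.6,0,0],[0,0,0],0],
    [[0.6,0,0],[0,0,0],0],
    [[0.6,0,0],[0,0,0],0],
    [[0.6,0,0],[0,0,0],0]
  ]
}}

```text
clock: 6.95
position: [488.5, -35.8, 188.3]
ee_rot: [0.994, -0.108, -0.0, 0.0]
contact_force: [-3.3, 0.2, 2.4]
gripper_width: -0.0
```

```bash
python3 g.py
```

```text
t 6.95 gate xy -41.1 0.9 z 188.3 yaw -0.2168 tz [-0.001 -0.    -1.   ] F gate -3.2 -0.5 2.4 w -0.026589156475459015
```

Contact is as expected at about 3 N. I'll push on to the rear lane.

Emit:
{"op": "jog_arm", "data": {
  "rows": [
    [[0.6,0,0],[0,0,0],0],
    [[0.6,0,0],[0,0,0],0],
    [[0.6,0,0],[0,0,0],0],
    [[0.6,0,0],[0,0,0],0],
    [[0.6,0,0],[0,0,0],0],
    [[0.3,0,0],[0,0,0],0],
    [[0,0,0],[0,0,0],0]
  ]
}}

```text
clock: 7.82
position: [521.3, -42.7, 188.2]
ee_rot: [0.994, -0.108, 0.001, -0.0]
contact_force: [-0.5, -0.7, 0.0]
gripper_width: -0.1
```

```bash
python3 look.py b5
```

```text
t 7.83 gate xy -7.5 1.2 z 188.2 yaw -0.2168 tz [ 0.001  0.    -1.   ] F gate -0.4 -0.8 0.0 w -0.06446771644236855
top []
side [(array([339.9, 239.7]), 0.41)]
```

View pics/b5.png

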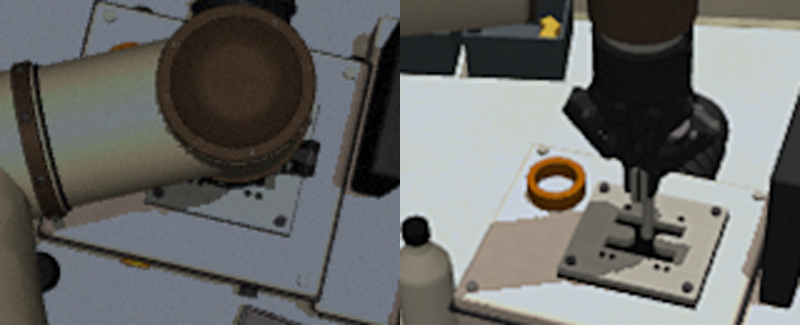

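```bash
python3 -c "
import cv2
im=cv2.imread('pics/b5.png')[130:290,530:750];cv2.imwrite('pics/z5.png',cv2.resize(im,None,fx=3,fy=3))"
```

```text
(no output)
```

View pics/z5.png

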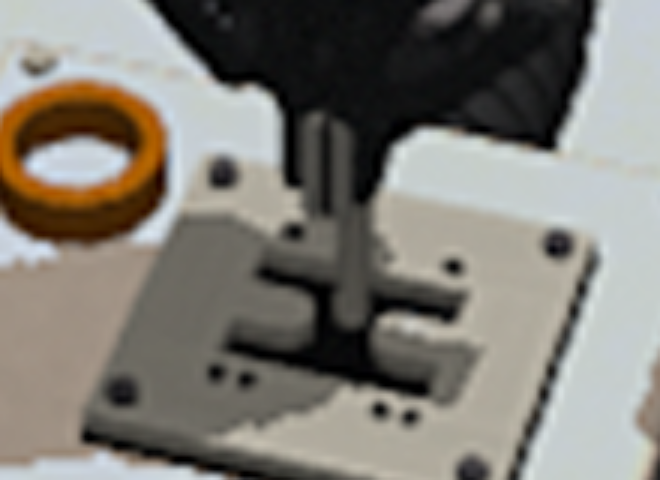

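```bash
python3 - <<'E'
from k import *
im=cv2.imread('pics/b5.png')[130:290,530:750];im=cv2.resize(im,None,fx=3,fy=3)
for l,t,col in ((.17,0,(0,0,255)),(.13,0,(0,255,0)),(.17,.05,(255,0,255))):
    k=np.array(knob(l,t));o=np.array([p[0],p[1],40])
    P=[o+(k-o)*f for f in (.5,.545,.88,1)]
    q=proj('side',P); q=(((q-[240,150])*2.5)+[400-530,-130])*3
    print(l,t,q.round())
    cv2.polylines(im,[np.int32(q)],False,col,1)
    cv2.circle(im,tuple(np.int32(q[-1])),int(20*529/1000*7.5),col,1)
cv2.imwrite('pics/z5b.png',im)
E
```

```text
0.17 0 [[353. 313.]
 [354. 293.]
 [365. 135.]
 [369.  76.]]
0.13 0 [[350. 320.]
 [351. 300.]
 [359. 146.]
 [363.  89.]]
0.17 0.05 [[367. 317.]
 [369. 296.]
 [390. 141.]
 [398.  83.]]
```

View pics/z5b.png

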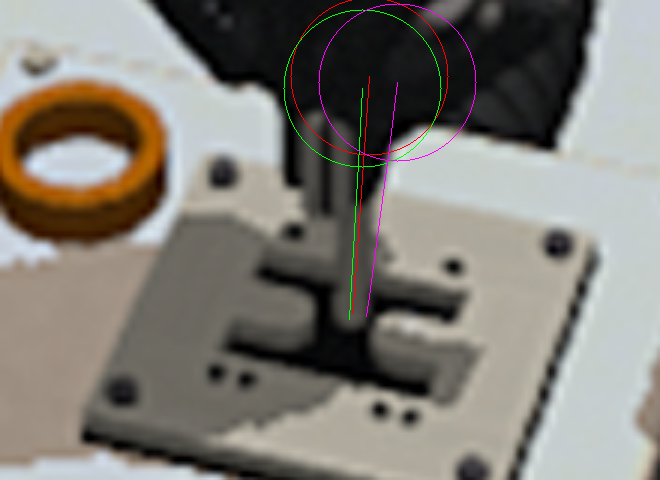

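Emit:
{"op": "jog_arm", "data": {
  "rows": [
    [[0.3,0,0],[0,0,0],0],
    [[0.3,0,0],[0,0,0],0],
    [[0,0,0],[0,0,0],0]
  ]
}}

```text
clock: 8.4
position: [526.6, -44.0, 188.2]
ee_rot: [0.994, -0.108, -0.0, 0.0]
contact_force: [-1.6, -0.2, 1.0]
gripper_width: -0.1
```

```bash
python3 g.py
```

```text
t 8.4 gate xy -2.0 1.0 z 188.2 yaw -0.2169 tz [-0. -0. -1.] F gate -1.5 -0.5 1.0 w -0.0924017722485983
```

Emit:
{"op": "jog_arm", "data": {
  "rows": [
    [[-1.5,0,0],[0,0,0],0],
    [[-2.0,0,0],[0,0,0],0],
    [[0,-2.5,0],[0,0,0],0],
    [[0,-2.5,0],[0,0,0],0],
    [[0,-2.0,0],[0,0,0],0],
    [[2.5,0,0],[0,0,0],0],
    [[2.5,0,0],[0,0,0],0],
    [[1.5,0,0],[0,0,0],0],
    [[0,0,0],[0,0,0],0]
  ]
}}

```text
clock: 9.52
position: [571.1, 17.8, 187.8]
ee_rot: [0.994, -0.109, -0.0, 0.0]
contact_force: [0.0, 0.3, 0.4]
gripper_width: -0.3
```

```bash
python3 look.py b6
```

```text
t 9.53 gate xy 28.2 71.0 z 187.8 yaw -0.2175 tz [-0.001 -0.    -1.   ] F gate -0.0 0.3 0.4 w -0.3028897694814213
top [(array([318.3, 223.6]), 0.68), (array([320.4, 243.7]), 0.24)]
side [(array([338.5, 213.5]), 0.77)]
```

View pics/b6.png

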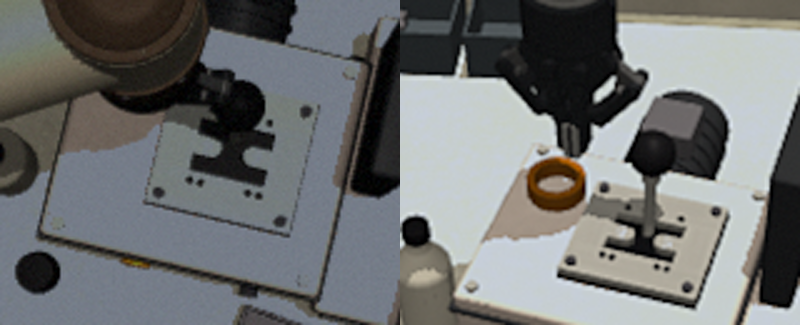

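```bash
python3 -c "
from k import *
solve([341.2,211.2]);solve([316,221.2],'top')"
```

```text
side lane,travel [ 0.191 -0.006] knob gate xy [31.3  1. ]
top lane,travel [ 0.193 -0.012] knob gate xy [31.6  1.9]
```

Emit:
{"op": "jog_arm", "data": {
  "rows": [
    [[0.1,1.5,0],[0,0,0],0],
    [[0,1.0,0],[0,0,0],0],
    [[0,0.7,0],[0,0,0],0],
    [[0,0.7,0],[0,0,0],0],
    [[0,0.7,0],[0,0,0],0],
    [[0,0.7,0],[0,0,0],0]
  ]
}}

```text
clock: 10.48
position: [561.0, -34.1, 188.8]
ee_rot: [0.994, -0.108, 0.001, -0.0]
contact_force: [1.2, 2.4, 1.8]
gripper_width: 0.3
```

```bash
python3 g.py
```

```text
t 10.47 gate xy 29.4 18.1 z 188.8 yaw -0.2163 tz [ 0.002  0.    -1.   ] F gate 0.7 2.6 1.8 w 0.33127961058321787
```

Emit:
{"op": "jog_arm", "data": {
  "rows": [
    [[0,0.6,0],[0,0,0],0],
    [[0,0.6,0],[0,0,0],0],
    [[0,0.6,0],[0,0,0],0],
    [[0,0.4,0],[0,0,0],0],
    [[0,0.3,0],[0,0,0],0],
    [[0,0,0],[0,0,0],0]
  ]
}}

```text
clock: 11.22
position: [554.5, -58.7, 187.9]
ee_rot: [0.994, -0.108, -0.001, 0.0]
contact_force: [0.6, 1.6, -0.9]
gripper_width: -0.2
```

```bash
python3 look.py b7
```

```text
t 11.22 gate xy 28.3 -7.3 z 187.9 yaw -0.2172 tz [-0.002 -0.    -1.   ] F gate 0.2 1.7 -0.9 w -0.154852701650005
top [(array([339.5, 235.6]), 0.5)]
side [(array([357.7, 221.1]), 0.93), (array([332.9, 244.4]), 0.72)]
```

View pics/b7.png

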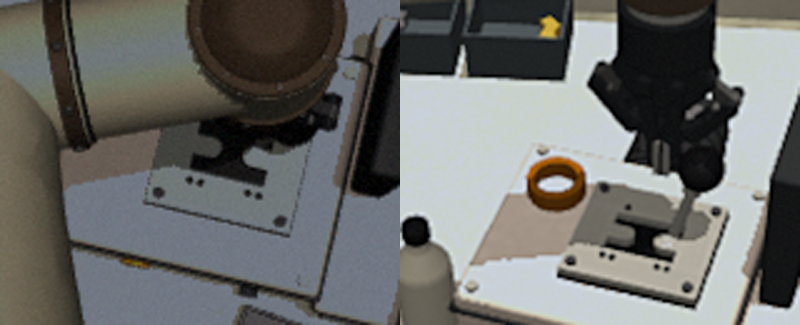

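Emit:
{"op": "jog_arm", "data": {
  "rows": [
    [[0,0.2,0],[0,0,0],0],
    [[0,0.2,0],[0,0,0],0],
    [[0,0,0],[0,0,0],0]
  ]
}}

```text
clock: 11.8
position: [554.1, -62.5, 188.3]
ee_rot: [0.994, -0.108, -0.0, 0.0]
contact_force: [-0.6, 1.4, -1.0]
gripper_width: 0.2
```

```bash
python3 g.py
```

```text
t 11.8 gate xy 28.7 -11.1 z 188.3 yaw -0.2169 tz [-0. -0. -1.] F gate -0.9 1.2 -1.0 w 0.2344030096118316
```

Emit:
{"op": "jog_arm", "data": {
  "rows": [
    [[0,0.2,0],[0,0,0],0],
    [[0,0.2,0],[0,0,0],0]
  ]
}}

```text
clock: 12.05
position: [553.4, -65.6, 188.0]
ee_rot: [0.994, -0.108, 0.0, -0.001]
contact_force: [0.3, 6.3, -2.6]
gripper_width: -0.2
```

```bash
python3 g.py
```

```text
t 12.05 gate xy 28.8 -14.3 z 188.0 yaw -0.217 tz [ 0.     0.002 -1.   ] F gate -1.1 6.3 -2.6 w -0.17286597892372257
```

Emit:
{"op": "jog_arm", "data": {
  "rows": [
    [[0,0.2,0],[0,0,0],0],
    [[0,0.1,0],[0,0,0],0]
  ]
}}

```text
clock: 12.3
position: [553.0, -67.4, 187.8]
ee_rot: [0.994, -0.108, 0.0, -0.002]
contact_force: [0.2, 10.4, -3.3]
gripper_width: -0.1
```

```bash
python3 g.py
```

```text
t 12.3 gate xy 28.8 -16.1 z 187.8 yaw -0.217 tz [ 0.001  0.003 -1.   ] F gate -2.0 10.3 -3.3 w -0.1316063354568555
```

Emit:
{"op": "jog_arm", "data": {
  "rows": [
    [[0,0.2,0],[0,0,0],0],
    [[0,0.2,0],[0,0,0],0],
    [[0,0,0],[0,0,0],0]
  ]
}}

```text
clock: 12.68
position: [552.5, -69.8, 187.6]
ee_rot: [0.994, -0.108, 0.001, -0.003]
contact_force: [1.3, 14.3, -2.0]
gripper_width: 0.0
```

```bash
python3 look.py b8
```

```text
t 12.68 gate xy 28.8 -18.6 z 187.6 yaw -0.2169 tz [ 0.002  0.006 -1.   ] F gate -1.8 14.2 -2.0 w 0.04006034144428304
top [(array([340.7, 235.4]), 0.57)]
side [(array([361.6, 220.6]), 0.54), (array([305.7, 226. ]), 0.54)]
```

View pics/b8.png

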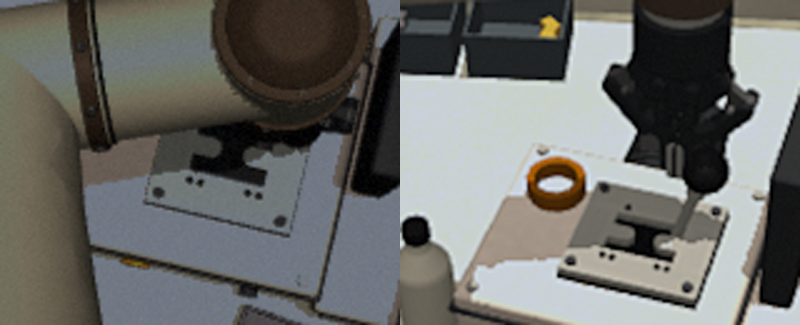

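Emit:
{"op": "jog_arm", "data": {
  "rows": [
    [[0,-1.5,0],[0,0,0],0],
    [[0,-2.5,0],[0,0,0],0],
    [[0,-3.0,0],[0,0,0],0],
    [[0,-3.0,-3.0],[0,0,0],0],
    [[0,-4.0,-3.0],[0,0,0],0],
    [[0,-4.0,-2.0],[0,0,0],0],
    [[0,-4.0,0],[0,0,0],0],
    [[0,-4.0,0],[0,0,0],0],
    [[0,0,0],[0,0,0],0]
  ]
}}

```text
clock: 14.0
position: [608.2, 182.4, 267.8]
ee_rot: [0.994, -0.107, -0.0, 0.001]
contact_force: [-0.3, -0.1, -0.1]
gripper_width: -0.2
```

```bash
python3 look.py b9;  python3 -c "
import sys; sys.path.insert(0,'.')
from h import *
cv2.imwrite('pics/full9.png',eyes.get_image('top')[:,:,::-1])"
```

```text
t 14.0 gate xy 29.1 239.7 z 267.8 yaw -0.214 tz [-0.    -0.002 -1.   ] F gate -0.3 -0.2 -0.1 w -0.18622308505116267
top [(array([338.5, 229.4]), 0.87)]
side [(array([359.9, 221.3]), 0.79)]
```

View pics/b9.png

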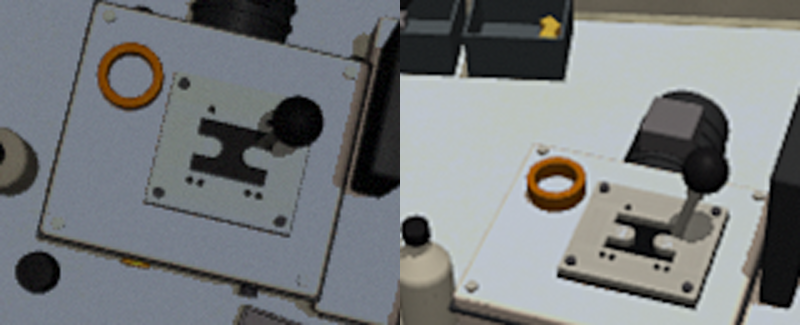

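View pics/full9.png

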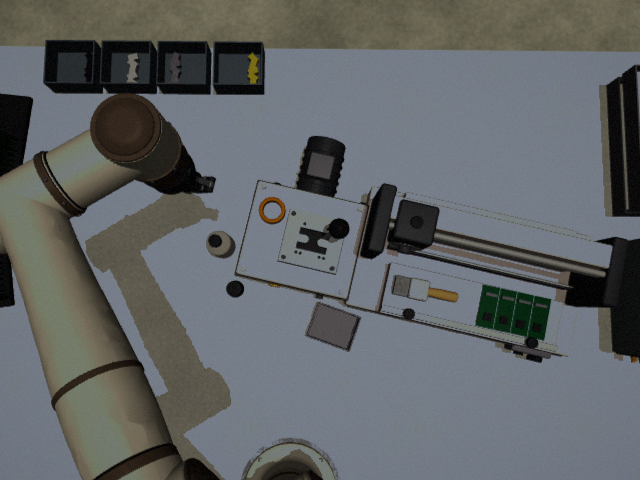

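```bash
python3 -c "
from k import *
solve([362.4,218]);solve([338.8,228.4],'top')"
```

```text
side lane,travel [0.193 0.276] knob gate xy [ 31.6 -45. ]
top lane,travel [0.18  0.268] knob gate xy [ 29.5 -43.7]
```

Both cameras put the lever fully home in the rear-right slot. The arm is clear, so I'm handing in.

```bash
python3 -c "
from bench import arm
print(arm.job_done())"
```

```text
the job is handed in; nothing more can be done
None
```

The lever is now home in the rear-right slot, slow cut. With the fingers shut, I pushed it from the left out to neutral, from the front across to the rear lane, then from the left to its stop. After that I backed off about 25 cm to the left and 8 cm up, and handed in at about 14 s.

- **Final position:** after I let go, the side camera gave a travel of 0.276 and the top camera 0.268, against the stop at 0.272. They gave the lane as 0.193 and 0.180, so the lever is in the rear lane; the two differ by about 2 mm at the knob.
- **Stop:** the push force rose from about 3 N to 14 N at the end, which fits the lever being against its stop.
- **Other slots:** each time I checked it at the channel, the lever was within about 3 mm of neutral at the knob. I could not see the knob while pushing from the front to the rear; I followed the stem in the side camera and the force instead.
- **Surroundings:** by eye, the tape, bottle, loupe, tray, brush and panel are where they were in the first top picture. The wrist force read about zero at the end.

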